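# Hook the sorting tray in and sort the power bricks

### The job

Take the hook tool from its cradle, hook it behind the carrying bar of the metal tray at the far side of the counter and drag the tray squarely onto the work mat; do not touch the tray with the gripper until it is there. Then sort all the loose power bricks lying on the counter into the tray, flat on its floor: short ones in the near, shallow row, long ones in the far, deep row. Finally the hook tool must lie back in its cradle as it lay before, and everything else on the counter stays where it is.

Things in the scene. Friction and masses are not known exactly. Their poses are not given: they have to be found in the camera images.
- tray: loose aluminium tray 254 x 254 mm, 0.6-0.9 kg, starts far across the counter. Origin: centre of underside; x from its near to its far side, y left. Floor 4 mm thick, outer walls and divider 4 mm thick, tops 14 mm up. Divider at x = -20 mm. Near row (short bricks): x -123 to -22 mm; far row (long bricks): x -18 to 123 mm; both y -123 to 123 mm: three bricks each side by side, along x.
- tray_bar (a point): middle of the tray's round steel carrying bar, which stands over the divider like a staple: 10 mm thick, along tray y, axis 55 mm over the tray's underside at tray x = -20 mm, uprights at tray y = +-55 mm; 100 mm wide and 36 mm high (14 to 50 mm) free under it
- tool: hook tool, 0.2 kg, starts in its cradle, hook down. Origin: middle of the axis of its grey square handle (120 mm long, 24 x 24 mm); x points along the tool to the hook, away from the robot at the start; z up. An 8 mm rod continues to x = 140 mm and carries a flat steel hook blade: 6 mm thick (x), 40 mm wide (y), from 4 mm above the axis to 45 mm below it.
- tool_tip (a point): middle of the lower edge of the hook blade (tool x = 140 mm, z = -45 mm)
- cradle: fixed black cradle. Origin: centre of underside; x along the tool. Two notched supports, 15 mm thick, at x = +-52.5 mm carry the handle's ends, its axis 85 mm over the counter; 90 mm free between them, over a base 12 mm high. Notches 38 mm wide (y), their cheeks reach 91 mm up.
- mat: thin flat work mat, 320 (x) x 330 (y) mm, fixed on the counter in front of the robot, blue-edged grey; level with the counter. Origin: its centre.
- long1: long power brick: black plastic, 125 mm long (x), 40 mm wide (y), 30 mm high, 0.25 kg; starts loose on the counter. Origin: centre of its underside, z up. May be absent (None).
- long2: long power brick: black plastic, 125 mm long (x), 40 mm wide (y), 30 mm high, 0.25 kg; starts loose on the counter. Origin: centre of its underside, z up. May be absent (None).
- long3: long power brick: black plastic, 125 mm long (x), 40 mm wide (y), 30 mm high, 0.25 kg; starts loose on the counter. Origin: centre of its underside, z up. May be absent (None).
- short1: short power brick: black plastic, 85 mm long (x), 40 mm wide (y), 30 mm high, 0.18 kg; starts loose on the counter. Origin: centre of its underside, z up. May be absent (None).
- short2: short power brick: black plastic, 85 mm long (x), 40 mm wide (y), 30 mm high, 0.18 kg; starts loose on the counter. Origin: centre of its underside, z up. May be absent (None).
- short3: short power brick: black plastic, 85 mm long (x), 40 mm wide (y), 30 mm high, 0.18 kg; starts loose on the counter. Origin: centre of its underside, z up. May be absent (None).
- spray: bystander: blue spray-fluid bottle, 54 mm thick, 150 mm high. Origin at its foot.
- water: bystander: water bottle, 64 mm thick, 200 mm high. Origin at its foot.
- mug: bystander: white mug, 90 mm high. Origin at its foot.
- phone: bystander: phone lying flat, 150 x 72 mm. Origin at its foot.
- tape: bystander: roll of tape lying flat, 90 mm wide, 25 mm high. Origin at its foot.
- driver: bystander: screwdriver, 180 mm long, lying. Origin at its foot.

How it is judged:
On the way, in this order (a step that is already met when the one before it is completed fails the run):
1. the held hook reaches down behind the tray's carrying bar, the tray still away from the mat (x of tray in the frame of mat above 0.08 m and x of tool_tip in the frame of tray between -0.018 and 0.06 m and y of tool_tip in the frame of tray between -0.055 and 0.055 m and z of tool_tip in the frame of tray below 0.047 m), for 0.1 s.
2. the tray has been dragged squarely onto the mat (x of tray in the frame of mat between -0.05 and 0.05 m and y of tray in the frame of mat between -0.055 and 0.055 m and angle between the x axis of tray and the x axis of mat, either way round below 0.35 rad), for 0.2 s.
At the end, for the whole second after the job is handed in: Tray centre within 50 mm (x) and 55 mm (y) of the mat's, turned under 0.35 rad; every brick flat and at rest on the tray floor in its row (short near, long far); tool in its cradle, hook down, axis 80 to 92 mm up, within 25 mm and 0.2 rad of the cradle's (all of step 2 and x of long1 in the frame of tray between -0.006 and 0.111 m and y of long1 in the frame of tray between -0.115 and 0.115 m and z of each of long1, long2, long3, short1, short2, short3 in the frame of tray below 0.01 m and angle between each of long1, long2, long3, short1, short2, short3's own z axis and vertical below 0.12 rad and linear speed of each of long1, long2, long3, short1, short2, short3, tool, tray below 0.02 m/s and x of long2 in the frame of tray between -0.006 and 0.111 m and y of long2 in the frame of tray between -0.115 and 0.115 m and x of long3 in the frame of tray between -0.006 and 0.111 m and y of long3 in the frame of tray between -0.115 and 0.115 m and x of short1 in the frame of tray between -0.111 and -0.034 m and y of short1 in the frame of tray between -0.115 and 0.115 m and x of short2 in the frame of tray between -0.111 and -0.034 m and y of short2 in the frame of tray between -0.115 and 0.115 m and x of short3 in the frame of tray between -0.111 and -0.034 m and y of short3 in the frame of tray between -0.115 and 0.115 m and horizontal distance between tool and cradle below 0.025 m and z of tool in the frame of cradle between 0.08 and 0.092 m and angle between the x axis of tool and the x axis of cradle, either way round below 0.2 rad and angle between tool's own z axis and vertical below 0.15 rad); the robot touches nothing.
It fails at once if the gripper or arm touches the tray before it is on the mat (x of tray in the frame of mat above 0.08 m and contact force between any of the fingers, the arm and tray above 1 N).
It fails at once if a bystander is shifted by more than 60 mm (distance of any of spray, water, mug, phone, tape, driver from where it was at the start of the episode above 0.06 m).
It fails at once if a bottle or the mug is knocked over (angle between any of spray, water, mug's own z axis and vertical above 0.6 rad).
Of long1, long2, long3, short1, short2, short3 only 4 to 6 are there at a start; the rules pass over those that are not, and their reading is None.
At some moment in a run one of long1, long2, long3, short1, short2, short3 may be knocked a few centimetres aside while the robot is not near it.
It also fails if it takes over 210 s, if anything falls off the work surface, if the arm or the gripper's body presses on something with over 40 N, if the wrist force passes 120 N, or if a joint passes its speed limit or range.

### The arm

A 6-joint arm with a two-finger parallel gripper is mounted at the origin on the work surface. World frame = base frame: x ahead of the robot, y to its left, z up, the work surface at z = 0. Lengths are in m, angles in rad, forces in N, time in s.
With the tool pointing down it reaches from about 0.375 to 0.9 m from the base axis. Payload 3.1 kg.
Tool frame: the origin (TCP) lies at the very end of the fingers, on their centre line; the grasp point (between the pads) lies 19 mm behind it; z points along the fingers, y is the line along which they close (so a half turn about z gives the same grasp; the last joint's range is limited). The gripper opens to 87 mm and grips with 3 to 60 N. Pads are 19 mm wide; open, the fingers measure 117 mm over their backs; the gripper's body (75 mm by 190 mm) begins 51 mm behind the grasp point.
Start: joints at [-1.466, 0.527, 1.433, -0, 1.181, -0.178], TCP at [0.175, -0.6, 0.223] pointing down, gripper open.
Joint ranges: [-3.08, 3.08], [-0.75, 2.2], [0.22, 2.44], [-1.43, 4.57], [0, 2.65], [-2.85, 2.85]. Speed limits (rad/s): [2.79, 2.79, 3.14, 3.14, 3.14, 3.14].

### API

Orientations are given as a rotation vector (axis times angle).
In Python, from plant import read_state, read_camera, hand_in gives the robot as it stands.
- The arm moves only by the tool send_rows, never from a script. Its argument "commands" is a list that holds one entry, the list of rows, each a list of 5 numbers: the shift along the tool's x, y, z in m, then the turn about the tool's z in degrees, then the opening, from 0 (shut) to 1 (fully open). In form: [[[x, y, z, turn, fingers], ...]]. A call has exactly 8 rows; each row shifts and turns the commanded pose from where the row before left it, along the tool's axes as they then stand; what a row does not reach is not made up. A row lasts 1/8 s, in which the tool goes at most 62.5 mm and 10.7 degrees, less where a joint would pass 70% of its speed; a pose out of reach is approached as far as the arm can. A call is refused whole if a number of a shift passes 0.0625 or a number of a turn 10.7, either way. A call with a gripper value outside its range is refused whole. The fingers move at their own pace and stop on an object; "squeeze" is the grip in N (left out, the last holds). Time passes only in rows, so rows that do not move let the fingers close, or fill a call up. It gives the time, the measured TCP pose, the force, the opening and the grip force at its end, in the units of the state.
- read_state(): the state, without advancing time (a new reading comes with each control period).
- read_camera(name): name is "side" or "top"; returns a dict with "frame" (400x640x3 uint8, red, green, blue), "depth" (400x640 float32, m along the optical axis (not along the pixel's ray), 0 where there is no reading), "mtx" (3x3 intrinsics, pixels), "D" ([k1, k2, p1, p2, k3] as OpenCV has them; the pictures are not rectified), "rvec" (rotation vector, rad) and "tvec" (3), from world to camera coordinates, as OpenCV has them. Camera axes: x right, y down, z forward; pixel columns grow to the right and rows downward; lengths in m; the calibration is good to about 2 mm. A picture is of the moment at which its call begins.
- hand_in(): hands the job in; it is judged then, once.
The state is a dict: "time_s": time; "joint_positions": joint angles; "joint_velocities": joint speeds; "joint_torque": joint torques, N m; "tool_pos": TCP position; "tcp_rot": TCP orientation; "wrist_force": force on the tool from outside, world axes, zero at the start; "ft_torque": the same for the moment, N m; "opening": opening from 0.0 (shut) to 1.0 (fully open); "grasp_force": force on a finger pad.
Only numpy, scipy, OpenCV 4.12 (cv2) and the standard library are available. Lean on these libraries where they do the work, as an engineer would, in place of code of your own. Each camera call takes 0.05 s, during which the arm holds its last target. There are 200 camera calls.

## Working session

There is one attempt and no reset: what is moved stays moved. The work goes in short steps, Python scripts to look and compute and a tool call to move; the robot and the scene stay as the last step left them, time stands still between calls to the robot, and variables do not carry over. Pictures are saved under pics/ and viewed, at most 14 in all, crops included, and the job is handed in when it is done.

Besides the shell and the picture viewer there is one more tool, called after "Emit:" as a command line: name --argument value ..., lists and objects as JSON in quotes. send_rows: Moves the arm, as the interface text tells. Its arguments: {"type":"object","properties":{"commands":{"type":"array"},"squeeze":{"type":"number"}},"required":["commands"]}

```bash
ls; mkdir -p pics
cat > h.py <<'E'
import numpy as np, cv2
from plant import read_state, read_camera
def cam(n):
    c=read_camera(n); c['R']=cv2.Rodrigues(np.array(c['rvec'],float))[0]; return c
def cloud(c):
    h,w=c['depth'].shape
    u,v=np.meshgrid(np.arange(w),np.arange(h))
    p=cv2.undistortPoints(np.stack([u,v],-1).reshape(-1,1,2).astype(np.float32),np.array(c['mtx']),np.array(c['D'])).reshape(h,w,2)
    d=c['depth'][...,None]
    P=np.concatenate([p*d,d],-1)
    W=(P-np.array(c['tvec']).reshape(3))@c['R']
    W[c['depth']==0]=np.nan
    return W
def save(n,img): cv2.imwrite('pics/'+n+'.png',img[...,::-1])
E
python3 - <<'E'
from h import *
s=read_state();print(s)
for n in('top','side'):
    c=cam(n);save(n+'0',c['frame']);W=cloud(c);np.save(n+'0.npy',W);np.save(n+'0f.npy',c['frame'])
    print(n,-c['R'].T@np.array(c['tvec']).reshape(3),c['R'][2], W[200,320],np.isnan(W[...,0]).mean())
E
```

```text
pics
{'time_s': 0.0, 'joint_positions': array([-1.46549895e+00,  5.28462150e-01,  1.43388943e+00, -4.11623391e-06,
        1.18141404e+00, -1.78481075e-01]), 'joint_velocities': array([ 0.00063734,  0.0011595 , -0.00198045,  0.0016944 , -0.00148444,
       -0.00053761]), 'joint_torque': array([-2.36859771e-03, -4.40044677e+01, -1.76594728e+01,  6.32244092e-02,
        5.82991086e-02, -1.79178937e-04]), 'tool_pos': array([ 0.17495093, -0.59925175,  0.22157821]), 'tcp_rot': array([-3.10787135e+00, -4.43959284e-01, -1.18813797e-04]), 'wrist_force': array([0.25258392, 0.05886814, 0.32628423]), 'ft_torque': array([ 0.01292946, -0.02121534, -0.0250503 ]), 'grasp_force': 0.0, 'opening': 0.9980698223238036}
top [0.51239413 0.05681463 1.4362665 ] [ 5.34299771e-02  9.18083337e-04 -9.98571177e-01] [6.08115159e-01 9.74121123e-02 4.85786825e-05] 0.004046875
side [-0.04173252  0.82048806  0.69469771] [ 0.55908675 -0.64742718 -0.51793826] [ 0.71358802 -0.02347035  0.00262758] 0.0039765625
```

View pics/top0.png

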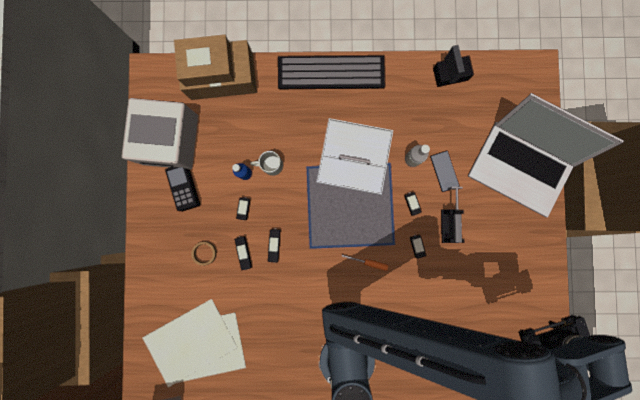

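View pics/side0.png

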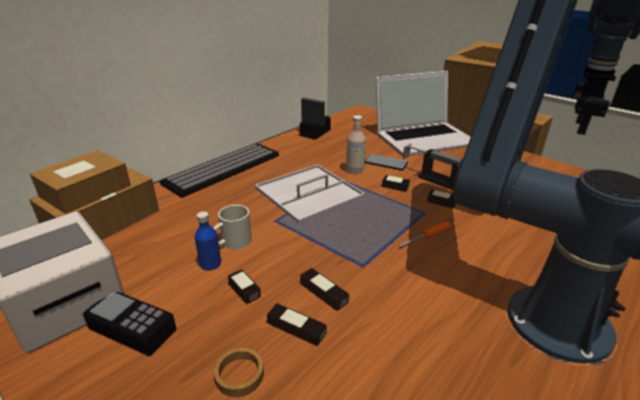

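Top view: tray at about (355,157), overlapping the far edge of the mat (350,207). Short bricks are at (243,208), (412,203) and (418,246); long ones at (243,252) and (274,245). The cradle with the tool is at (453,225), hook end at (458,190), close to the phone (444,170) and the water bottle (418,154).

```bash
cat >> h.py <<'E'
def rect(xy):
    (cx,cy),(w,h),a=cv2.minAreaRect((xy*1000).astype(np.float32))
    if w<h: w,h,a=h,w,a+90
    a=(a+90)%180-90   # long-axis angle from world x
    return np.round([cx,cy],1),np.round([w,h],1),round(a,1)
def bricks(c,W,x0=0.25):
    f=c.astype(int); z=W[...,2]
    m=((z>0.02)&(z<0.045)&(W[...,0]>0.25)&(W[...,0]<0.8)&(np.abs(W[...,1])<0.5)).astype(np.uint8)
    n,l,st,_=cv2.connectedComponentsWithStats(m)
    for i in range(1,n):
        if st[i,4]<60: continue
        k=l==i
        print('pix',st[i,:2]+st[i,2:4]//2,st[i,4],*rect(W[k][:,:2]),'z',round(float(np.median(z[k])),4),'rgb',f[k].mean(0).astype(int))
E
python3 - <<'E'
from h import *
W=np.load('top0.npy');f=np.load('top0f.npy');bricks(f,W)
z=W[...,2];X=W[...,0];Y=W[...,1]
print('z noise',np.nanstd(z[205:240,320:380]))
hsv=cv2.cvtColor(f,cv2.COLOR_RGB2HSV).astype(int)
roi=(X>.3)&(X<.95)&(Y<.3)&(Y>-.2)
t=roi&(hsv[...,2]>150)&(hsv[...,1]<40)&(np.abs(Y)<.17)&(z<.03)
t=cv2.morphologyEx(t.astype(np.uint8),cv2.MORPH_OPEN,np.ones((3,3)))>0
print('tray',rect(W[t][:,:2]))
b=roi&(z>.045)&(z<.075)&(np.abs(Y)<.1)
print('bar',rect(W[b][:,:2]),np.median(z[b]),b.sum())
bl=roi&(hsv[...,0]>105)&(hsv[...,0]<130)&(hsv[...,1]>110)&(np.abs(Y)<.25)&(z<.02)
print('mat',rect(W[bl][:,:2]),bl.sum())
r=(Y<-.25)&(Y>-.42)&(X>.3)&(X<.75)
for lo,hi in((.005,.02),(.06,.12),(.092,.12),(.083,.0915)):
    k=r&(z>lo)&(z<hi);k2=k&(X>.35)
    print(lo,hi,k.sum(),rect(W[k2][:,:2]))
# tall objects
m=((z>.05)&(X>.3)&(X<.8)).astype(np.uint8);n,l,st,_=cv2.connectedComponentsWithStats(m)
for i in range(1,n):
    if st[i,4]>30:k=l==i;print('tall',st[i],rect(W[k][:,:2]),np.nanmax(z[k]))
for x in range(440,472,2): print(x,[ (int(1000*z[y,x])) for y in range(180,250,4)])
E
python3 - <<'E'
import numpy as np,cv2
f=np.load('top0f.npy')
cv2.imwrite('pics/cr.png',cv2.resize(f[130:280,390:490,::-1],None,fx=4,fy=4,interpolation=cv2.INTER_NEAREST))
E
```

```text
pix [413 204] 239 [ 591.2 -258.4] [84.6 42.2] 20.2 z 0.0303 rgb [118 115 105]
pix [243 208] 242 [578.1 389.9] [86.1 41.5] -8.8 z 0.031 rgb [111 109 101]
pix [274 245] 353 [438.9 272.9] [125.3  40.1] -3.9 z 0.031 rgb [91 88 83]
pix [419 246] 247 [ 429.1 -273.3] [86.3 40.3] 13.8 z 0.0302 rgb [72 66 60]
pix [243 253] 366 [410.5 389.6] [126.3  41.5] 12.7 z 0.0305 rgb [86 83 79]
pix [377 264] 125 [ 361. -114.] [89.6 23.7] 76.7 z 0.0247 rgb [117  59  29]
z noise 0.0030901589723534655
tray (array([776.5, -38.1]), array([255.1, 250.7]), 78.9)
bar (array([758.8, -34.8]), array([117.8,  10.9]), 78.3) 0.05953802598408998 87
mat (array([586.2, -18.4]), array([324.3, 311.5]), -88.3) 244
0.005 0.02 1062 (array([ 550.4, -334.7]), array([399.2, 168.6]), -0.5)
0.06 0.12 435 (array([ 606.2, -371.3]), array([335.1, 120.3]), 23.0)
0.092 0.12 246 (array([ 608.6, -366.8]), array([328.1, 111.4]), 23.5)
0.083 0.0915 113 (array([ 604.7, -371.5]), array([330.7, 116.9]), 22.5)
tall [ 546  134   94   97 2450] (array([ 707.6, -977.8]), array([445.6, 195.4]), 44.2) 0.23670366030517404
tall [   0  144   27  147 33
[... 333 characters left out ...]
rray([102.7,  78.7]), 59.5) 0.09748657242174781
tall [339 155  32   8  86] (array([758.8, -34.8]), array([117.8,  10.9]), 78.3) 0.06712108643609382
tall [233 163  17  16 212] (array([714.5, 382.7]), array([52.1, 46.9]), -29.0) 0.1605361884542174
tall [447 186  18  57 438] (array([ 546.9, -399.2]), array([204.8,  51.8]), 0.2) 0.10432502141244498
tall [518 341  31  11 176] (array([ 301.2, -288.9]), array([43.1,  2.5]), 90.0) 0.8090376179020451
440 [8, 12, 2, 0, 1, 4, 0, 1, -2, 5, 0, 0, 1, 0, -2, -1, -1, 2]
442 [11, 14, 7, 1, -5, 0, 2, -2, 9, 13, 10, 15, 12, 16, 11, 10, 0, 0]Traceback (most recent call last):
  File "<stdin>", line 22, in <module>
ValueError: cannot convert float NaN to integer
```

View pics/cr.png

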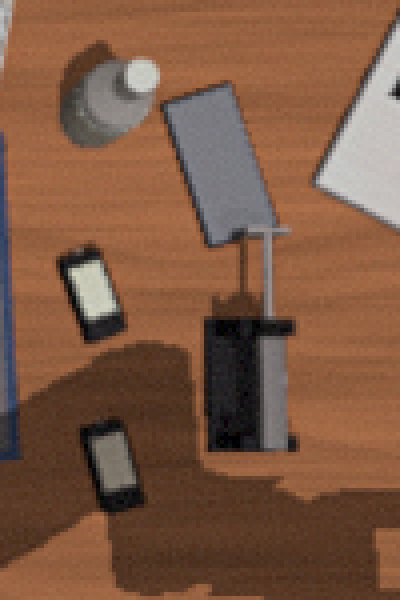

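Crop: the grey handle runs along crop column ~273, rows 335–450, and the blade is at (268,230). The hook hangs just over the phone's near corner. One refined measurement, then I move.

```bash
cat >> h.py <<'E'
from scipy.spatial.transform import Rotation as Ro
def pose():
    s=read_state(); R=Ro.from_rotvec(s['tcp_rot']).as_matrix()
    return np.array(s['tool_pos']),np.degrees(np.arctan2(R[1,0],R[0,0])),R
def go(x,y,z,yaw,start=None):
    "shift wanted (mm, tool axes now) and turn (deg)"
    p,a,R=pose()
    if start is not None: p=np.array(start[:3])/1000.; a=start[3]
    t=np.radians(a);R=np.array([[np.cos(t),np.sin(t),0],[np.sin(t),-np.cos(t),0],[0,0,-1]])
    d=R.T@(np.array([x,y,z])/1000.-p)
    print('at',np.round(p*1000,1),round(a,2),'-> shift mm',np.round(d*1000,1),'turn',round((a-yaw+90)%180-90,2))
E
python3 - <<'E'
from h import *
W=np.load('top0.npy');f=np.load('top0f.npy')
z=W[...,2];X=W[...,0];Y=W[...,1]
hsv=cv2.cvtColor(f,cv2.COLOR_RGB2HSV).astype(int)
reg=(z>.075)&(z<.115)&(X>.42)&(X<.7)&(Y<-.3)&(Y>-.45)
for lo,hi in((.44,.58),(.58,.66),(.637,.66)):
    k=reg&(X>lo)&(X<hi)&(hsv[...,2]>85)
    print('tool',k.sum(),rect(W[k][:,:2]),W[k][:,0].min(),W[k][:,0].max(),np.median(W[k],0),np.polyfit(X[k],Y[k],1))
k=(z>.003)&(z<.02)&(X>.4)&(X<.58)&(Y<-.3)&(Y>-.45);print('base',rect(W[k][:,:2]),k.sum())
k=reg&(X<.59)&(hsv[...,2]<60);print('cheeks',rect(W[k][:,:2]))
bl=(z<.012)&(hsv[...,0]>105)&(hsv[...,0]<130)&(hsv[...,1]>90)&(X>.3)&(X<.8)&(Y<.25)&(Y>-.25)
P=W[bl][:,:2]
print('n',len(P),P.min(0),P.max(0))
for nm,q in(('near',P[P[:,0]<P[:,0].min()+.03][:,::-1]),('left',P[(P[:,1]>P[:,1].max()-.03)&(P[:,0]<.7)]),('right',P[(P[:,1]<P[:,1].min()+.03)&(P[:,0]<.7)])):
    c=np.polyfit(q[:,0],q[:,1],1);print(nm,len(q),np.degrees(np.arctan(c[0])),q.mean(0))
print(pose()[:2]); go(480,-372,200,0)
E
```

```text
tool 199 (array([ 512.2, -407.6]), array([134.7,  34.5]), -0.3) 0.4447775337875914 0.579573461698371 [ 0.50322534 -0.40242568  0.09720955] [ 0.00944315 -0.40817478]
tool 63 (array([ 616.1, -402.2]), array([66.1, 39.7]), 0.8) 0.583104354887862 0.6494046502074479 [ 0.63386179 -0.40258504  0.08873913] [-0.01907635 -0.39093829]
tool 30 (array([ 643.4, -401.8]), array([39.7, 11.4]), -89.2) 0.6377517111750909 0.6494046502074479 [ 0.6451239  -0.40284424  0.08889679] [-0.0069634  -0.39902959]
base (array([ 489.9, -374.9]), array([179.9, 148.9]), -0.2) 590
cheeks (array([ 505.1, -397.5]), array([120.2,  48. ]), 0.1)
n 356 [ 0.42621372 -0.18344488] [0.7464914  0.14742287]
near 141 -1.4180350400007617 [-0.01558185  0.43365207]
left 104 2.740657044204085 [0.55246729 0.13946291]
right 99 0.07481263850789313 [ 0.54779211 -0.17709806]
(array([ 0.1749657 , -0.59934156,  0.22167313]), np.float64(16.26057874817502))
at [ 175.  -599.3  221.7] 16.26 -> shift mm [ 356.5 -132.8   21.7] turn 16.26
```

Emit:
send_rows --commands '[[[0,0,0,8.13,0.7],[0,0,0,8.13,0.7],[0.0515,-0.0328,0.004,0,0.7],[0.0515,-0.0328,0.004,0,0.7],[0.0515,-0.0328,0.004,0,0.7],[0.0515,-0.0328,0.004,0,0.7],[0.0515,-0.0328,0.004,0,0.7],[0.0515,-0.0328,0.002,0,0.7]]]' --squeeze 50

```text
time_s: 1.1
tool_pos: [0.4853, -0.4017, 0.1999]
tcp_rot: [-3.141, 0.0, 0.001]
wrist_force: [-0.4, -0.3, -0.1]
opening: 0.705
grasp_force: 0.0
```

Emit:
send_rows --commands '[[[0,0,0,0,0.7],[0,0,0,0,0.7],[0,0,0,0,0.7],[0,0,0,0,0.7],[0,0,0,0,0.7],[0,0,0,0,0.7],[0,0,0,0,0.7],[0,0,0,0,0.7]]]'

```text
time_s: 2.1
tool_pos: [0.484, -0.4032, 0.2005]
tcp_rot: [3.142, 0.0, 0.0]
wrist_force: [0.0, 0.3, -0.3]
opening: 0.699
grasp_force: 0.0
```

```bash
python3 -c "
from h import *
go(484,-402.5,66,0)"
```

```text
at [ 484.  -403.2  200.5] 0.0 -> shift mm [ -0.   -0.7 134.5] turn 0.0
```

Emit:
send_rows --commands '[[[0,0,0.03,0,0.7],[0,0,0.03,0,0.7],[0,0,0.03,0,0.7],[0,0,0.025,0,0.7],[0,0,0.0195,0,0.7],[0,0,0,0,0.2],[0,0,0,0,0.0],[0,0,0,0,0.0]]]' --squeeze 50

```text
time_s: 3.1
tool_pos: [0.4847, -0.4039, 0.0673]
tcp_rot: [3.14, 0.0, 0.003]
wrist_force: [-0.1, 0.3, -0.1]
opening: 0.448
grasp_force: 0.0
```

Emit:
send_rows --commands '[[[0,0,0,0,0],[0,0,0,0,0],[0,0,-0.02,0,0],[0,0,-0.03,0,0],[0,0,-0.03,0,0],[0,0,-0.03,0,0],[0,0,-0.03,0,0],[0,0,0,0,0]]]'

```text
time_s: 4.1
tool_pos: [0.485, -0.4043, 0.2083]
tcp_rot: [3.137, 0.0, 0.005]
wrist_force: [-0.2, 1.1, -2.2]
opening: 0.27
grasp_force: 50.0
```

Emit:
send_rows --commands '[[[0,-0.0495,0,0,0],[0,-0.0495,0,0,0],[0,-0.0495,0,0,0],[0,-0.0495,0,0,0],[0,-0.0495,0,0,0],[0,-0.0495,0,0,0],[0,-0.0495,0,0,0],[0,-0.0485,0,0,0]]]'

```text
time_s: 5.1
tool_pos: [0.4825, -0.0063, 0.2045]
tcp_rot: [-3.141, 0.0, 0.005]
wrist_force: [0.8, 0.7, -2.7]
opening: 0.271
grasp_force: 50.0
```

Emit:
send_rows --commands '[[[0,0,0,5.7,0],[0,0,0,5.7,0],[0.0278,-0.0056,0,0,0],[0.0278,-0.0056,0,0,0],[0.0278,-0.0056,0,0,0],[0.0278,-0.0056,0,0,0],[0.0278,-0.0056,0,0,0],[0,0,0,0,0]]]'

```text
time_s: 6.1
tool_pos: [0.6265, -0.0082, 0.2038]
tcp_rot: [-3.126, 0.312, 0.003]
wrist_force: [-0.0, 0.2, -2.4]
opening: 0.276
grasp_force: 50.0
```

Run:
```python
from h import *
go(626.5,-8,60,-11.4)
c=cam('top');W=cloud(c);f=c['frame'];z=W[...,2];X=W[...,0];Y=W[...,1]
k=(z>.2)&(z<.255)&(X>.6)&(X<.85)&(Y>-.15)&(Y<.1)&(X>.7)
print('hookend',k.sum(),np.nanmedian(W[k],0),W[k][:,0].max() if k.any() else 0,rect(W[k&(X>.76)][:,:2]))
cv2.imwrite('pics/t1.png',cv2.resize(f[100:260,260:440,::-1],None,fx=3,fy=3))
s=cam('side');cv2.imwrite('pics/s1.png',cv2.resize(s['frame'][100:300,200:440,::-1],None,fx=3,fy=3))
```

```text
at [626.5  -8.2 203.8] -11.39 -> shift mm [ -0.   -0.2 143.8] turn 0.01
hookend 90 [ 0.77648284 -0.03509374  0.22455029] 0.790485672296368 (array([773.9, -38. ]), array([39.8, 27.9]), 78.7)
```

View pics/t1.png

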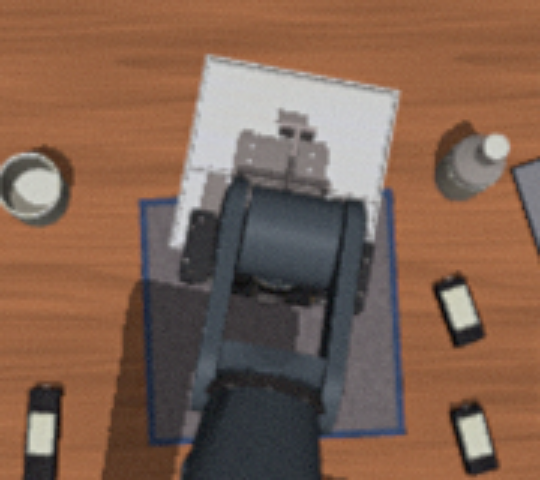

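The blade is over the far row, about 25 mm beyond the bar (crop (292,115)), so I can lower it.

Emit:
send_rows --commands '[[[0,0,0.025,0,0],[0,0,0.025,0,0],[0,0,0.025,0,0],[0,0,0.025,0,0],[0,0,0.02,0,0],[0,0,0.02,0,0],[0,0,0.01,0,0],[0,0,0,0,0]]]'

```text
time_s: 7.2
tool_pos: [0.6245, -0.008, 0.0554]
tcp_rot: [-3.126, 0.312, 0.004]
wrist_force: [0.4, -0.7, -1.9]
opening: 0.272
grasp_force: 50.0
```

Run:
```python
from h import *
s=cam('side');cv2.imwrite('pics/s2.png',cv2.resize(s['frame'][120:280,220:400,::-1],None,fx=4,fy=3.5))
print(pose()[:2],read_state()['wrist_force'])
```

```text
(array([ 0.62535395, -0.00814551,  0.05613866]), np.float64(-11.403542400852029)) [ 0.15553065  0.19986223 -1.62746539]
```

View pics/s2.png

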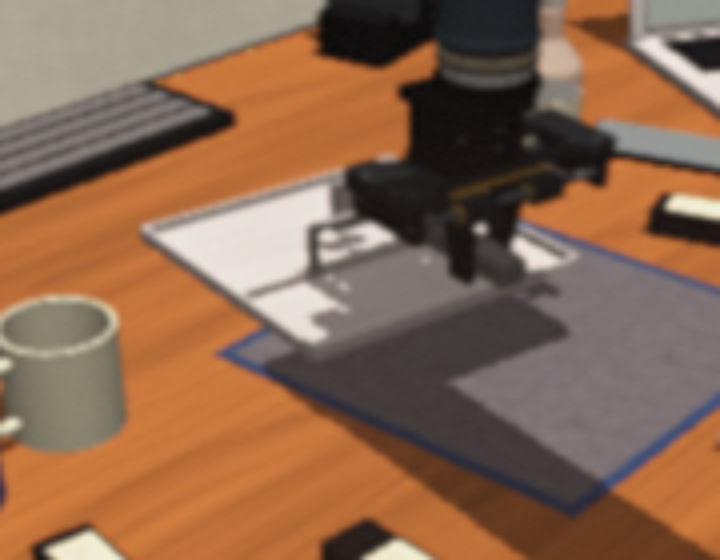

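The blade is down behind the bar (340,200). Next I drag, slowly taking the yaw out.

Emit:
send_rows --commands '[[[-0.01,0,0,0,0],[-0.01,0,0,0,0],[-0.0185,0.005,0,-1.14,0],[-0.0185,0.005,0,-1.14,0],[-0.0187,0.0045,0,-1.14,0],[-0.0188,0.004,0,-1.14,0],[-0.0189,0.0037,0,-1.14,0],[-0.0189,0.0033,0,-1.14,0]]]'

```text
time_s: 8.25
tool_pos: [0.4934, -0.0134, 0.0571]
tcp_rot: [3.138, -0.125, 0.011]
wrist_force: [3.7, 0.2, -3.7]
opening: 0.272
grasp_force: 50.0
```

```bash
cat >> h.py <<'E'
def tray():
    c=cam('top');W=cloud(c);f=c['frame'];z=W[...,2];X=W[...,0];Y=W[...,1]
    hsv=cv2.cvtColor(f,cv2.COLOR_RGB2HSV).astype(int)
    t=(X>.38)&(X<.95)&(np.abs(Y)<.2)&(hsv[...,2]>120)&(hsv[...,1]<40)&(z<.025)&(z>-.005)
    t=cv2.morphologyEx(t.astype(np.uint8),cv2.MORPH_OPEN,np.ones((3,3)))>0
    if t.any(): print('tray',rect(W[t][:,:2]))
    b=(z>.045)&(z<.075)&(np.abs(Y)<.13)&(X>.45)&(X<.8)
    if b.any(): print('bar',rect(W[b][:,:2]),b.sum())
    return c,W
E
python3 - <<'E'
from h import *
c,W=tray(); print(pose()[:2],read_state()['wrist_force'])
E
```

```text
tray (array([665.4, -27.1]), array([261.4, 257.1]), 85.2)
bar (array([630.2, -32.9]), array([101.6,  95.2]), -64.8) 95
(array([ 0.488946  , -0.01265343,  0.05676832]), np.float64(-4.51324486001446)) [ 0.17243933  0.58334234 -0.0832979 ]
```

Emit:
send_rows --commands '[[[-0.018,0.003,0,-1.14,0],[-0.019,0.0025,0,-1.14,0],[-0.019,0.002,0,-1.14,0],[-0.014,0.0015,0,-1.14,0],[-0.006,0,0,0,0],[0,0,0,0,0],[0.012,0,0,0,0],[0,0,0,0,0]]]'

```text
time_s: 9.3
tool_pos: [0.4276, -0.0181, 0.0559]
tcp_rot: [-3.142, -0.001, 0.001]
wrist_force: [-0.3, 0.2, -1.9]
opening: 0.269
grasp_force: 50.0
```

Run:
```python
from h import *
c,W=tray(); print(pose()[:2],read_state()['wrist_force'])
```

```text
tray (array([587.9, -20.4]), array([260.5, 254.9]), 89.2)
bar (array([549.8,  -6.8]), array([120.3,  93.5]), -38.0) 104
(array([ 0.42669149, -0.01784816,  0.05583041]), np.float64(0.05198364119426823)) [ 0.246945   -0.30997011 -2.39928058]
```

Tray is at (588,-20), yaw about -1°, on the mat centre (586,-18). Now I return the tool.

Emit:
send_rows --commands '[[[0,0,-0.03,0,0],[0,0,-0.03,0,0],[0,0,-0.03,0,0],[0,0,-0.03,0,0],[0,0,-0.025,0,0],[0,0,0,0,0],[0.01,0.03,0,0,0],[0.0,0.04,0,0,0]]]'

```text
time_s: 10.35
tool_pos: [0.4362, -0.0878, 0.1996]
tcp_rot: [-3.14, -0.004, 0.004]
wrist_force: [-0.2, 0.0, -1.6]
opening: 0.271
grasp_force: 50.0
```

Emit:
send_rows --commands '[[[0.007,0.045,0,0,0],[0.007,0.045,0,0,0],[0.007,0.045,0,0,0],[0.007,0.045,0,0,0],[0.007,0.045,0,0,0],[0.007,0.045,0,0,0],[0.0055,0.045,0,0,0],[0,0,0,0,0]]]'

```text
time_s: 11.35
tool_pos: [0.4836, -0.4061, 0.1983]
tcp_rot: [-3.141, 0.005, 0.003]
wrist_force: [0.7, -0.4, -2.5]
opening: 0.274
grasp_force: 50.0
```

Emit:
send_rows --commands '[[[0,0,0,0,0],[0,0,0,0,0],[0,0,0,0,0],[0,0,0,0,0],[0,0,0,0,0],[0,0,0,0,0],[0,0,0,0,0],[0,0,0,0,0]]]'

```text
time_s: 12.35
tool_pos: [0.4844, -0.4032, 0.201]
tcp_rot: [-3.142, 0.0, 0.0]
wrist_force: [0.2, 0.3, -2.2]
opening: 0.276
grasp_force: 50.0
```

Run:
```python
from h import *
go(484.3,-403.2,67,0)
c,W=tray();z=W[...,2];X=W[...,0];Y=W[...,1]
k=(z>.17)&(z<.225)&(X>.6)&(X<.68)&(Y<-.35)&(Y>-.45);print('hook',k.sum(),rect(W[k][:,:2]),np.median(W[k],0))
```

```text
at [ 484.4 -403.2  201. ] -0.0 -> shift mm [-1.00e-01  0.00e+00  1.34e+02] turn -0.0
tray (array([588.1, -17.7]), array([259.3, 258.5]), -89.9)
bar (array([569.7, -21.2]), array([115.7,   8. ]), 89.4) 94
hook 72 (array([ 625. , -401.7]), array([46.6, 39.5]), -1.0) [ 0.64284796 -0.40109128  0.22009753]
```

Emit:
send_rows --commands '[[[0,0,0.03,0,0],[0,0,0.03,0,0],[0,0,0.03,0,0],[0,0,0.02,0,0],[0,0,0.015,0,0],[0,0,0.009,0,0],[0,0,0,0,0],[0,0,0,0,0.3]]]'

```text
time_s: 13.4
tool_pos: [0.4851, -0.4038, 0.0678]
tcp_rot: [3.14, -0.0, 0.002]
wrist_force: [0.1, -0.4, -0.2]
opening: 0.29
grasp_force: 0.0
```

Emit:
send_rows --commands '[[[0,0,0,0,0.5],[0,0,0,0,0.6],[0,0,0,0,0.6],[0,0,-0.03,0,0.6],[0,0,-0.03,0,0.6],[0,0,-0.03,0,0.6],[0,0,-0.03,0,0.6],[0,0,0,0,0.6]]]'

```text
time_s: 14.4
tool_pos: [0.4857, -0.4046, 0.1898]
tcp_rot: [3.137, 0.0, 0.006]
wrist_force: [-0.3, -0.2, -0.4]
opening: 0.599
grasp_force: 0.0
```

Run:
```python
from h import *
c,W=tray();bricks(c['frame'],W)
# short brick right-near (429,-273, 13.8)
go(429,-273,140,13.8)
```

```text
tray (array([587.9, -18.8]), array([260., 260.]), 0.5)
bar (array([569.6, -21.1]), array([115.3,   8. ]), 89.4) 92
pix [413 204] 241 [ 591.9 -257.5] [86.5 40.6] 17.2 z 0.0308 rgb [102  98  89]
pix [243 208] 243 [577.8 390.2] [85.3 40.2] -8.6 z 0.0305 rgb [118 116 108]
pix [274 245] 354 [437.6 273. ] [127.6  40.7] -4.6 z 0.0307 rgb [96 94 89]
pix [419 246] 247 [ 429.3 -272.8] [86.1 41.2] 14.2 z 0.0303 rgb [124 121 111]
pix [243 253] 367 [410.3 389.3] [126.7  40.7] 12.1 z 0.0308 rgb [92 90 84]
pix [377 265] 133 [ 361.7 -114.3] [89.4 23.8] 75.5 z 0.0243 rgb [186 104  53]
at [ 484.8 -403.6  188. ] 0.0 -> shift mm [ -55.8 -130.6   48. ] turn -13.8
```

Emit:
send_rows --commands '[[[0,0,0,-7.1,0.8],[0,0,0,-7.1,0.8],[-0.005,-0.036,0,0,0.8],[-0.005,-0.036,0,0,0.8],[-0.005,-0.036,0,0,0.8],[-0.005,-0.037,0.02,0,0.8],[0,0,0.04,0,0.8],[0,0,0.03,0,0.8]]]'

```text
time_s: 15.45
tool_pos: [0.4282, -0.2658, 0.0948]
tcp_rot: [-3.115, -0.389, 0.003]
wrist_force: [-0.4, -0.4, -0.4]
opening: 0.802
grasp_force: 0.0
```

Emit:
send_rows --commands '[[[0,0,0,0,0.8],[0,0,0,0,0.8],[0,0,0,0,0.8],[0,0,0,0,0.8],[0,0,0,0,0.8],[0,0,0,0,0.8],[0,0,0,0,0.8],[0,0,0,0,0.8]]]'

```text
time_s: 16.45
tool_pos: [0.4295, -0.2675, 0.097]
tcp_rot: [-3.117, -0.388, 0.0]
wrist_force: [-0.1, 0.1, -0.4]
opening: 0.803
grasp_force: 0.0
```

Run:
```python
from h import *
go(430,-268,7,14.2)
```

```text
at [ 429.5 -267.5   97. ] 14.2 -> shift mm [ 0.4  0.6 90. ] turn -0.0
```

Emit:
send_rows --commands '[[[0,0,0.03,0,0.8],[0,0,0.03,0,0.8],[0,0,0.02,0,0.8],[0,0,0.01,0,0.8],[0,0,0,0,0.4],[0,0,0,0,0.3],[0,0,0,0,0.3],[0,0,0,0,0.3]]]' --squeeze 30

```text
time_s: 17.45
tool_pos: [0.4303, -0.2685, 0.0078]
tcp_rot: [3.115, 0.388, 0.003]
wrist_force: [0.4, -1.2, 2.1]
opening: 0.455
grasp_force: 30.0
```

Emit:
send_rows --commands '[[[0,0,0,0,0.3],[0,0,-0.03,0,0.3],[0,0,-0.04,0,0.3],[0,0,-0.04,0,0.3],[0,0,0,7.3,0.3],[0,0,0,7.4,0.3],[0,0,0,0,0.3],[0,0,0,0,0.3]]]'

```text
time_s: 18.45
tool_pos: [0.4291, -0.267, 0.1167]
tcp_rot: [-3.141, 0.011, 0.001]
wrist_force: [-0.3, -1.1, -1.3]
opening: 0.458
grasp_force: 30.0
```

Run:
```python
from h import *
print(read_state()['opening'],read_state()['grasp_force'])
go(513,-94,95,-0.5)
c,W=tray();bricks(c['frame'],W);z=W[...,2]
```

```text
0.4575432103411113 29.993566344492137
at [ 429.1 -267.   116.7] -0.4 -> shift mm [  82.7 -173.6   21.7] turn 0.1
tray (array([587.9, -19.6]), array([258. , 255.6]), 89.5)
bar (array([569.7, -21. ]), array([115.3,   8.1]), 89.4) 93
pix [413 204] 239 [ 591.  -258.5] [84.1 41.5] 18.2 z 0.0301 rgb [89 83 76]
pix [243 208] 244 [578.1 389.4] [86.4 39.8] -9.3 z 0.0309 rgb [114 112 104]
pix [274 245] 358 [437.5 273.2] [127.7  40.8] -4.9 z 0.0311 rgb [93 91 85]
pix [243 253] 366 [410.1 390.6] [126.6  41.9] 12.5 z 0.0305 rgb [90 87 82]
pix [377 264] 124 [ 360.8 -113.7] [89.2 23.4] 76.1 z 0.0253 rgb [182 102  52]
```

Emit:
send_rows --commands '[[[0.021,-0.0434,0,0,0.3],[0.021,-0.0434,0,0,0.3],[0.021,-0.0434,0,0,0.3],[0.021,-0.0434,0,0,0.3],[0,0,0.03,0,0.3],[0,0,0.03,0,0.3],[0,0,0.02,0,0.3],[0,0,0.01,0,0.3]]]'

```text
time_s: 19.5
tool_pos: [0.5143, -0.0943, 0.0257]
tcp_rot: [-3.141, 0.012, 0.003]
wrist_force: [1.4, 0.2, -1.3]
opening: 0.462
grasp_force: 30.0
```

Emit:
send_rows --commands '[[[0,0,0.01,0,0.3],[0,0,0.006,0,0.3],[0,0,0,0,0.3],[0,0,0,0,0.6],[0,0,0,0,0.6],[0,0,-0.02,0,0.6],[0,0,-0.04,0,0.6],[0,0,-0.04,0,0.8]]]'

```text
time_s: 20.5
tool_pos: [0.5147, -0.0946, 0.1119]
tcp_rot: [-3.141, 0.014, 0.001]
wrist_force: [1.4, 0.1, -0.2]
opening: 0.648
grasp_force: 0.0
```

Run:
```python
from h import *
go(591,-258,100,18.4)
c,W=tray();bricks(c['frame'],W)
```

```text
at [514.7 -94.6 111.9] -0.5 -> shift mm [ 77.7 162.7  11.9] turn -18.9
tray (array([587.7, -17.7]), array([255.4, 255.3]), 89.2)
bar (array([569.6, -20.8]), array([114.7,   8.1]), 89.3) 92
pix [413 204] 241 [ 591.8 -257.7] [86.7 40.9] 19.1 z 0.0307 rgb [118 114 105]
pix [243 208] 243 [578.5 390.1] [86.8 40.8] -9.1 z 0.0311 rgb [113 111 103]
pix [274 246] 356 [436.6 272.6] [124.9  39.8] -4.3 z 0.0305 rgb [92 89 84]
pix [243 253] 367 [410.2 390.3] [126.5  41.8] 13.6 z 0.0307 rgb [87 85 80]
```

Emit:
send_rows --commands '[[[0,0,0,-9.6,0.8],[0,0,0,-9.6,0.8],[0.0053,0.0448,0,0,0.8],[0.0053,0.0448,0,0,0.8],[0.0053,0.0448,0,0,0.8],[0.0053,0.0448,0,0,0.8],[0,0,0.03,0,0.8],[0,0,0.02,0,0.8]]]'

```text
time_s: 21.55
tool_pos: [0.5916, -0.2576, 0.0595]
tcp_rot: [-3.099, -0.509, 0.002]
wrist_force: [-0.6, 1.2, 0.1]
opening: 0.8
grasp_force: 0.0
```

Run:
```python
from h import *
go(591.5,-258,7,18.7)
```

```text
at [ 591.6 -257.6   59.5] 18.65 -> shift mm [-0.3  0.4 52.5] turn -0.05
```

Emit:
send_rows --commands '[[[0,0,0.025,0,0.8],[0,0,0.018,0,0.8],[0,0,0.01,0,0.8],[0,0,0,0,0.6],[0,0,0,0,0.3],[0,0,0,0,0.3],[0,0,0,0,0.3],[0,0,0,0,0.3]]]'

```text
time_s: 22.55
tool_pos: [0.5929, -0.2577, 0.0088]
tcp_rot: [3.099, 0.51, 0.001]
wrist_force: [-0.2, 1.2, 3.8]
opening: 0.453
grasp_force: 30.0
```

Emit:
send_rows --commands '[[[0,0,0,0,0.3],[0,0,-0.03,0,0.3],[0,0,-0.04,0,0.3],[0,0,-0.04,0,0.3],[0,0,0,9.6,0.3],[0,0,0,9.6,0.3],[0,0,0,0,0.3],[0,0,0,0,0.3]]]'

```text
time_s: 23.55
tool_pos: [0.5921, -0.2574, 0.1174]
tcp_rot: [-3.141, 0.01, 0.002]
wrist_force: [-0.1, -0.4, -2.3]
opening: 0.459
grasp_force: 30.0
```

Run:
```python
from h import *
go(513,-20,11,-0.5)
c,W=tray();bricks(c['frame'],W)
```

```text
at [ 592.1 -257.4  117.4] -0.36 -> shift mm [ -80.6 -236.9  106.4] turn 0.14
tray (array([588. , -20.3]), array([259.5, 255.6]), 89.5)
bar (array([569.6, -20.9]), array([115.2,   7.9]), 89.4) 94
pix [243 208] 240 [578.1 389.7] [86.2 39.7] -9.4 z 0.031 rgb [116 115 106]
pix [371 224] 242 [513.5 -95.4] [82.9 38.8] -0.7 z 0.0346 rgb [126 125 118]
pix [274 245] 357 [437.5 273.2] [127.9  40.9] -4.2 z 0.0306 rgb [94 91 86]
pix [243 253] 363 [410.2 390. ] [126.6  41.1] 12.0 z 0.0303 rgb [89 87 82]
```

Emit:
send_rows --commands '[[[-0.0161,-0.0474,0,0,0.3],[-0.0161,-0.0474,0,0,0.3],[-0.0161,-0.0474,0,0,0.3],[-0.0161,-0.0474,0,0,0.3],[-0.0161,-0.0474,0,0,0.3],[0,0,0.02,0,0.3],[0,0,0.03,0,0.3],[0,0,0.03,0,0.3]]]'

```text
time_s: 24.6
tool_pos: [0.5148, -0.0198, 0.0376]
tcp_rot: [3.141, -0.01, 0.003]
wrist_force: [0.2, 0.6, -2.0]
opening: 0.457
grasp_force: 30.0
```

Emit:
send_rows --commands '[[[0,0,0.015,0,0.3],[0,0,0.008,0,0.3],[0,0,0.003,0,0.3],[0,0,0,0,0.6],[0,0,0,0,0.6],[0,0,-0.02,0,0.6],[0,0,-0.04,0,0.6],[0,0,-0.04,0,0.8]]]'

```text
time_s: 25.6
tool_pos: [0.5141, -0.0199, 0.1133]
tcp_rot: [3.142, -0.014, 0.0]
wrist_force: [0.5, 0.0, -0.3]
opening: 0.646
grasp_force: 0.0
```

Run:
```python
from h import *
go(437.3,273,50,-4.4)
```

```text
at [514.1 -19.9 113.3] -0.5 -> shift mm [ -79.3 -292.2   63.3] turn 3.9
```

Emit:
send_rows --commands '[[[-0.0132,-0.0487,0,0,0.8],[-0.0132,-0.0487,0,0,0.8],[-0.0132,-0.0487,0,0,0.8],[-0.0132,-0.0487,0,0,0.8],[-0.0132,-0.0487,0,0,0.8],[-0.0132,-0.0487,0,0,0.8],[0,0,0.03,3.9,0.8],[0,0,0.025,0,0.8]]]'

```text
time_s: 26.6
tool_pos: [0.4375, 0.2742, 0.0571]
tcp_rot: [-3.139, 0.117, -0.003]
wrist_force: [0.8, 0.5, -0.9]
opening: 0.802
grasp_force: 0.0
```

Run:
```python
from h import *
c,W=tray();bricks(c['frame'],W)
go(437.3,273,7,-4.4)
```

```text
tray (array([588. , -20.6]), array([260.1, 255.8]), 89.5)
bar (array([569.6, -20.9]), array([115.2,   8.1]), 89.4) 94
pix [243 208] 244 [578.1 389.6] [86.  40.6] -9.2 z 0.0303 rgb [110 108 100]
pix [351 224] 244 [514.2 -20. ] [83.5 38.4] -0.6 z 0.0344 rgb [123 122 115]
pix [371 224] 248 [513.4 -95.3] [83.4 39. ] -0.9 z 0.0346 rgb [121 120 114]
pix [275 233] 80 [484.4 268.4] [38.1 34. ] 87.6 z 0.0303 rgb [26 22 22]
pix [376 264] 120 [ 361.  -111.9] [91.7 22.9] 74.1 z 0.0249 rgb [178 100  51]
at [435.7 273.   54.4] -4.33 -> shift mm [ 1.6 -0.1 47.4] turn 0.07
```

Emit:
send_rows --commands '[[[0.0015,0,0.02,0,0.8],[0,0,0.017,0,0.8],[0,0,0.01,0,0.8],[0,0,0,0,0.6],[0,0,0,0,0.3],[0,0,0,0,0.3],[0,0,0,0,0.3],[0,0,0,0,0.3]]]' --squeeze 35

```text
time_s: 27.65
tool_pos: [0.4393, 0.2731, 0.0106]
tcp_rot: [-3.139, 0.121, -0.002]
wrist_force: [-0.6, -0.3, 3.2]
opening: 0.46
grasp_force: 35.0
```

Emit:
send_rows --commands '[[[0,0,0,0,0.3],[0,0,-0.03,0,0.3],[0,0,-0.04,0,0.3],[0,0,-0.04,0,0.3],[0,0,-0.01,-3.8,0.3],[0,0,0,0,0.3],[0,0,0,0,0.3],[0,0,0,0,0.3]]]'

```text
time_s: 28.65
tool_pos: [0.4381, 0.2726, 0.1289]
tcp_rot: [3.141, -0.017, -0.004]
wrist_force: [-1.0, 0.8, -3.9]
opening: 0.455
grasp_force: 35.0
```

Run:
```python
from h import *
go(644,40,11,-0.5)
c,W=tray();bricks(c['frame'],W)
```

```text
at [438.1 272.6 128.9] -0.63 -> shift mm [208.4 230.3 117.9] turn -0.13
tray (array([587.7, -20.5]), array([260. , 255.2]), 89.5)
bar (array([569.6, -21.2]), array([115.6,   8. ]), 89.5) 94
pix [243 208] 241 [578.5 390.2] [86.8 40.9] -8.6 z 0.0307 rgb [111 109 101]
pix [351 224] 245 [514.1 -19.9] [83.4 38.4] -0.4 z 0.035 rgb [122 121 114]
pix [371 224] 249 [513.4 -95.5] [83.2 39.1] -0.6 z 0.0345 rgb [120 119 113]
pix [377 264] 124 [ 361.5 -114. ] [88.2 23.8] 74.3 z 0.0244 rgb [175  98  49]
```

Emit:
send_rows --commands '[[[0.0349,0.0384,0,0,0.3],[0.0349,0.0384,0,0,0.3],[0.0349,0.0384,0,0,0.3],[0.0349,0.0384,0,0,0.3],[0.0349,0.0384,0,0,0.3],[0.0349,0.0384,0,0,0.3],[0,0,0.02,0,0.3],[0,0,0.02,0,0.3]]]'

```text
time_s: 29.7
tool_pos: [0.6459, 0.0392, 0.0885]
tcp_rot: [-3.141, 0.02, 0.002]
wrist_force: [-0.7, 0.8, -2.5]
opening: 0.456
grasp_force: 35.0
```

Run:
```python
from h import *
go(645,40,13,-0.5)
c,W=tray();bricks(c['frame'],W)
```

```text
at [645.9  39.2  88.5] -0.72 -> shift mm [-0.9 -0.8 75.5] turn -0.22
tray (array([587.5, -28.5]), array([255. , 244.3]), -0.5)
bar (array([569.3, -58.2]), array([41. ,  7.8]), 89.3) 35
pix [243 208] 242 [578.1 389.9] [86.2 40.7] -9.3 z 0.0308 rgb [113 111 103]
pix [371 224] 248 [513.4 -95.2] [83.1 38.7] -0.8 z 0.0346 rgb [124 123 116]
pix [242 253] 277 [411.9 390.6] [122.8  40.7] 12.5 z 0.0308 rgb [102 101  94]
pix [377 264] 125 [ 361.4 -113.4] [88.6 22.8] 73.6 z 0.0249 rgb [180 101  51]
```

Emit:
send_rows --commands '[[[-0.001,-0.001,0.03,0,0.3],[0,0,0.025,0,0.3],[0,0,0.014,0,0.3],[0,0,0.006,0,0.3],[0,0,0,0,0.3],[0,0,0,0,0.6],[0,0,0,0,0.6],[0,0,-0.02,0,0.6]]]'

```text
time_s: 30.75
tool_pos: [0.6438, 0.0414, 0.0348]
tcp_rot: [-3.141, 0.016, 0.005]
wrist_force: [-0.4, -0.5, -0.4]
opening: 0.594
grasp_force: 0.0
```

Emit:
send_rows --commands '[[[0,0,-0.04,0,0.6],[0,0,-0.04,0,0.8],[0,-0.01,0,-6,0.8],[0,-0.04,0,-6.5,0.8],[0,0,0,0,0.8],[0,0,0,0,0.8],[0,0,0,0,0.8],[0,0,0,0,0.8]]]'

```text
time_s: 31.75
tool_pos: [0.6414, 0.0903, 0.1151]
tcp_rot: [3.125, 0.324, -0.0]
wrist_force: [-0.6, 0.1, 0.0]
opening: 0.797
grasp_force: 0.0
```

Run:
```python
from h import *
go(410.3,390,50,12.5)
c,W=tray();bricks(c['frame'],W)
```

```text
at [641.4  90.3 115.1] 11.83 -> shift mm [-164.8 -340.7   65.1] turn -0.67
tray (array([587.5, -22.9]), array([256. , 254.9]), 89.5)
bar (array([569.6, -26.2]), array([103.8,   8. ]), 89.5) 86
pix [243 208] 247 [578.5 390.1] [86.4 42. ] -7.4 z 0.0312 rgb [112 110 101]
pix [351 224] 243 [514.2 -19.8] [83.4 38.1] -0.7 z 0.0341 rgb [125 125 118]
pix [371 224] 248 [513.5 -95.5] [83.3 39. ] -0.7 z 0.0349 rgb [123 122 115]
pix [243 252] 360 [409.8 390.2] [125.4  41.8] 12.6 z 0.0306 rgb [88 86 81]
pix [377 264] 129 [ 361.4 -114. ] [88.6 22.9] 75.7 z 0.0251 rgb [179 100  50]
```

Emit:
send_rows --commands '[[[-0.0235,-0.0487,0,0,0.8],[-0.0235,-0.0487,0,0,0.8],[-0.0235,-0.0487,0,0,0.8],[-0.0235,-0.0487,0,0,0.8],[-0.0235,-0.0487,0,0,0.8],[-0.0235,-0.0487,0,0,0.8],[-0.0235,-0.0487,0.02,0,0.8],[0,0,0.03,-0.7,0.8]]]'

```text
time_s: 32.8
tool_pos: [0.4081, 0.3939, 0.0654]
tcp_rot: [-3.12, -0.353, -0.003]
wrist_force: [-0.2, 0.2, -1.0]
opening: 0.8
grasp_force: 0.0
```

Run:
```python
from h import *
go(410.1,390,7,12.5)
```

```text
at [408.1 393.9  65.4] 12.9 -> shift mm [ 1.   4.2 58.4] turn 0.4
```

Emit:
send_rows --commands '[[[0,0.002,0.02,0,0.8],[0,0,0.02,0,0.8],[0,0,0.015,0,0.8],[0,0,0.005,0,0.7],[0,0,0,0,0.3],[0,0,0,0,0.3],[0,0,0,0,0.3],[0,0,0,0,0.3]]]'

```text
time_s: 33.8
tool_pos: [0.4109, 0.3894, 0.0058]
tcp_rot: [-3.122, -0.344, -0.002]
wrist_force: [0.2, 1.4, 2.6]
opening: 0.461
grasp_force: 35.0
```

Emit:
send_rows --commands '[[[0,0,0,0,0.3],[0,0,-0.03,0,0.3],[0,0,-0.04,0,0.3],[0,0,-0.04,0,0.3],[0,0,-0.01,6.5,0.3],[0,0,0,6.5,0.3],[0,0,0,0,0.3],[0,0,0,0,0.3]]]'

```text
time_s: 34.8
tool_pos: [0.4098, 0.3884, 0.1244]
tcp_rot: [3.141, -0.008, -0.002]
wrist_force: [0.1, 0.1, -2.3]
opening: 0.456
grasp_force: 35.0
```

Run:
```python
from h import *
go(644,-80,14,-0.5)
c,W=tray();bricks(c['frame'],W)
```

```text
at [409.8 388.4 124.4] -0.3 -> shift mm [236.6 467.2 110.4] turn 0.2
tray (array([587.8, -20.7]), array([260.4, 255.6]), 89.5)
bar (array([569.7, -20.8]), array([115. ,   8.1]), 89.5) 94
pix [335 190] 327 [643.6  41.1] [122.4  34.3] -0.5 z 0.0347 rgb [96 95 90]
pix [243 208] 240 [578.8 389.6] [86.3 39. ] -9.5 z 0.0311 rgb [104 102  95]
pix [351 224] 243 [514.1 -19.9] [83.6 38.2] -0.6 z 0.0347 rgb [124 123 116]
pix [371 224] 250 [513.3 -95.4] [83.6 39. ] -1.1 z 0.0344 rgb [121 121 114]
pix [377 264] 125 [ 361.9 -113.9] [88.4 22. ] 75.8 z 0.0246 rgb [177  99  49]
```

Emit:
send_rows --commands '[[[0.024,0.048,0,0,0.3],[0.024,0.048,0,0,0.3],[0.024,0.048,0,0,0.3],[0.024,0.048,0,0,0.3],[0.024,0.048,0,0,0.3],[0.024,0.048,0,0,0.3],[0.024,0.048,0,0,0.3],[0.024,0.048,0,0,0.3]]]'

```text
time_s: 35.85
tool_pos: [0.6001, 0.0018, 0.1245]
tcp_rot: [-3.141, 0.01, 0.001]
wrist_force: [0.7, 0.6, -2.2]
opening: 0.455
grasp_force: 35.0
```

Emit:
send_rows --commands '[[[0.024,0.048,0,0,0.3],[0.0205,0.036,0,0,0.3],[0,0,0,0,0.3],[0,0,0.02,0,0.3],[0,0,0.02,0,0.3],[0,0,0,0,0.3],[0,0,0,0,0.3],[0,0,0,0,0.3]]]'

```text
time_s: 36.85
tool_pos: [0.6443, -0.0807, 0.0861]
tcp_rot: [3.141, -0.01, 0.003]
wrist_force: [0.1, -0.3, -3.7]
opening: 0.456
grasp_force: 35.0
```

Run:
```python
from h import *
go(644,-80,12,-0.5)
c,W=tray();bricks(c['frame'],W)
```

```text
at [644.3 -80.7  86.1] -0.37 -> shift mm [-0.3 -0.6 74.1] turn 0.13
tray (array([587.3, -20.5]), array([260.1, 254.3]), 89.4)
bar (array([570. ,  12.5]), array([48.4,  7.8]), 89.4) 41
pix [335 190] 330 [643.9  41.2] [122.9  34.3] -0.6 z 0.0349 rgb [65 61 58]
pix [243 208] 244 [578.5 390. ] [86.9 40.2] -9.5 z 0.0308 rgb [112 110 102]
```

Emit:
send_rows --commands '[[[0,0,0.03,0,0.3],[0,0,0.025,0,0.3],[0,0,0.013,0,0.3],[0,0,0.006,0,0.3],[0,0,0,0,0.3],[0,0,0,0,0.6],[0,0,0,0,0.6],[0,0,-0.02,0,0.6]]]'

```text
time_s: 37.9
tool_pos: [0.6427, -0.0805, 0.031]
tcp_rot: [-3.141, 0.011, 0.004]
wrist_force: [0.2, 0.9, 0.7]
opening: 0.593
grasp_force: 0.0
```

Emit:
send_rows --commands '[[[0,0,-0.04,0,0.6],[0,0,-0.04,0,0.8],[-0.007,-0.045,0,0,0.8],[-0.007,-0.047,0,0,0.8],[-0.007,-0.047,0,0,0.8],[-0.007,-0.047,0,0,0.8],[-0.007,-0.047,0,0,0.8],[-0.007,-0.047,0,0,0.8]]]'

```text
time_s: 38.9
tool_pos: [0.604, 0.2011, 0.1132]
tcp_rot: [-3.141, 0.011, -0.004]
wrist_force: [0.9, 0.8, -0.9]
opening: 0.802
grasp_force: 0.0
```

Emit:
send_rows --commands '[[[-0.007,-0.047,0,0,0.8],[-0.007,-0.047,0,0,0.8],[-0.007,-0.047,0,0,0.8],[-0.006,-0.047,0,0,0.8],[0,0,0,8.9,0.8],[0,0,0,0,0.8],[0,0,0.02,0,0.8],[0,0,0.02,0,0.8]]]'

```text
time_s: 39.9
tool_pos: [0.5779, 0.3867, 0.0699]
tcp_rot: [3.131, -0.255, -0.001]
wrist_force: [-0.9, 1.3, -0.3]
opening: 0.802
grasp_force: 0.0
```

Run:
```python
from h import *
go(578.4,390,7,-9.2)
c,W=tray();bricks(c['frame'],W)
```

```text
at [577.9 386.7  69.9] -9.3 -> shift mm [-0.  -3.4 62.9] turn -0.1
tray (array([588.4, -20.2]), array([262.2, 260.4]), -89.6)
bar (array([558.8, -44.8]), array([159. ,  48.7]), 67.4) 94
pix [335 190] 328 [643.7  41.2] [122.6  34.2] -0.6 z 0.035 rgb [99 97 92]
pix [367 190] 347 [642.6 -82.3] [122.4  39.1] -0.6 z 0.0348 rgb [100  99  95]
pix [379 221] 252 [ 524.5 -124.6] [83.5 43.7] -0.5 z 0.0347 rgb [122 121 114]
pix [351 224] 242 [514.2 -19.9] [83.5 38. ] -0.7 z 0.0347 rgb [127 126 119]
pix [377 264] 117 [ 362.  -113.4] [89.4 22.5] 74.8 z 0.0251 rgb [183 103  52]
```

Emit:
send_rows --commands '[[[0,-0.0035,0.02,0,0.8],[0,0,0.025,0,0.8],[0,0,0.014,0,0.8],[0,0,0.004,0,0.7],[0,0,0,0,0.3],[0,0,0,0,0.3],[0,0,0,0,0.3],[0,0,0,0,0.3]]]'

```text
time_s: 40.95
tool_pos: [0.5791, 0.3914, 0.0091]
tcp_rot: [-3.131, 0.255, -0.002]
wrist_force: [-0.1, -0.3, 3.4]
opening: 0.452
grasp_force: 35.0
```

Emit:
send_rows --commands '[[[0,0,0,0,0.3],[0,0,-0.03,0,0.3],[0,0,-0.04,0,0.3],[0,0,-0.04,0,0.3],[0,0,-0.01,-8.8,0.3],[0,0,0,0,0.3],[0,0,0,0,0.3],[0,0,0,0,0.3]]]'

```text
time_s: 41.95
tool_pos: [0.5776, 0.3907, 0.1264]
tcp_rot: [3.14, -0.016, -0.004]
wrist_force: [-0.2, -0.0, -1.8]
opening: 0.455
grasp_force: 35.0
```

Run:
```python
from h import *
go(513,56,14,-0.5)
c,W=tray();bricks(c['frame'],W);z=W[...,2]
cv2.imwrite('pics/t3.png',cv2.resize(c['frame'][140:280,300:440,::-1],None,fx=4,fy=4))
for v in range(210,236,4): print(v,[(int(W[v,u,1]*1000),int(z[v,u]*1000)) for u in range(362,396,3)])
```

```text
at [577.6 390.7 126.4] -0.57 -> shift mm [-61.3 335.3 112.4] turn -0.07
tray (array([588.3, -20.4]), array([262.5, 260.1]), -89.6)
bar (array([569.6, -21. ]), array([115.3,   8. ]), 89.5) 94
pix [335 190] 330 [643.7  41.1] [122.8  34.3] -0.5 z 0.0344 rgb [99 98 93]
pix [367 190] 344 [642.6 -81.9] [122.5  38.7] -0.4 z 0.0343 rgb [99 98 94]
pix [378 221] 251 [ 526.5 -122. ] [87.4 39. ] -0.4 z 0.0341 rgb [122 121 114]
pix [351 224] 242 [514.2 -20. ] [83.4 38.3] -0.6 z 0.0344 rgb [127 127 119]
pix [377 264] 124 [ 361.2 -113.5] [89.4 21.9] 74.8 z 0.0247 rgb [182 102  52]
210 [(-59, 57), (-70, 60), (-87, 9), (-98, 11), (-107, 32), (-119, 29), (-130, 29), (-144, 14), (-157, 3), (-168, 6), (-181, -1), (-191, 6)]
214 [(-63, 10), (-75, 5), (-87, 6), (-99, 3), (-107, 34), (-117, 41), (-129, 37), (-141, 32), (-157, 1), (-168, 6), (-180, 0), (-190, 7)]
218 [(-64, 4), (-75, 5), (-86, 7), (-98, 4), (-106, 34), (-118, 30), (-129, 34), (-141, 32), (-156, 2), (-168, 2), (-180, -1), (-191, 2)]
222 [(-63, 10), (-75, 1), (-86, 6), (-98, 3), (-106, 35), (-117, 34), (-128, 39), (-141, 30), (-156, 1), (-167, 4), (-180, 0), (-192, -4)]
226 [(-63, 8), (-75, 5), (-87, 1), (-98, 6), (-106, 37), (-117, 35), (-129, 33), (-140, 31), (-155, 9), (-167, 2), (-179, 0), (-191, 0)]
230 [(-63, 5), (-75, -1), (-86, 3), (-98, 3), (-105, 35), (-117, 29), (-128, 39), (-141, 26), (-156, 2), (-167, 0), (-178, 7), (-190, 2)]
234 [(-63, 3), (-74, 2), (-86, 7), (-97, 5), (-109, 3), (-121, 2), (-131, 8), (-143, 9), (-155, 1), (-167, 0), (-179, 0), (-190, 0)]
```

View pics/t3.png

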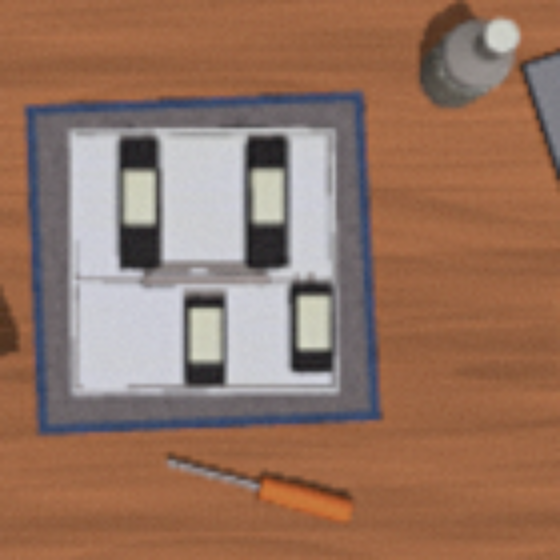

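The nudged brick (312,327) still lies flat in its row, against the right wall. I place the last one now.

Emit:
send_rows --commands '[[[-0.0088,0.0479,0,0,0.3],[-0.0088,0.0479,0,0,0.3],[-0.0088,0.0479,0,0,0.3],[-0.0088,0.0479,0,0,0.3],[-0.0088,0.0479,0,0,0.3],[-0.0088,0.0479,0,0,0.3],[-0.0088,0.0479,0,0,0.3],[0,0,0.02,0,0.3]]]'

```text
time_s: 43.0
tool_pos: [0.515, 0.0531, 0.1088]
tcp_rot: [3.141, -0.022, 0.005]
wrist_force: [-0.4, 0.4, -2.3]
opening: 0.452
grasp_force: 35.0
```

Emit:
send_rows --commands '[[[0,0,0.02,0,0.3],[0,0,0.03,0,0.3],[0,0,0.025,0,0.3],[0,0,0.012,0,0.3],[0,0,0.006,0,0.3],[0,0,0,0,0.3],[0,0,0,0,0.6],[0,0,0,0,0.6]]]'

```text
time_s: 44.0
tool_pos: [0.5147, 0.0563, 0.0159]
tcp_rot: [3.141, -0.014, 0.003]
wrist_force: [-0.8, -0.4, -1.0]
opening: 0.569
grasp_force: 0.0
```

Emit:
send_rows --commands '[[[0,0,-0.02,0,0.6],[0,0,-0.04,0,0.6],[0,0,-0.05,0,0.6],[0,0,-0.05,0,0.6],[-0.02,-0.05,0,0,0.6],[-0.02,-0.05,0,0,0.6],[-0.02,-0.05,0,0,0.6],[-0.02,-0.05,0,0,0.6]]]'

```text
time_s: 45.0
tool_pos: [0.4351, 0.2585, 0.1759]
tcp_rot: [-3.141, 0.014, -0.003]
wrist_force: [0.6, 0.4, 0.6]
opening: 0.598
grasp_force: 0.0
```

Emit:
send_rows --commands '[[[0,-0.05,0,0,0.6],[0,-0.05,0,0,0.6],[0,0,0,0,0.6],[0,0,0,0,0.6],[0,0,0,0,0.6],[0,0,0,0,0.6],[0,0,0,0,0.6],[0,0,0,0,0.6]]]'

```text
time_s: 46.0
tool_pos: [0.4367, 0.3567, 0.1751]
tcp_rot: [-3.142, 0.015, 0.0]
wrist_force: [0.5, -0.9, -0.3]
opening: 0.602
grasp_force: 0.0
```

Run:
```python
from h import *
c,W=tray();bricks(c['frame'],W);z=W[...,2];X=W[...,0];Y=W[...,1]
f=c['frame'];hsv=cv2.cvtColor(f,cv2.COLOR_RGB2HSV).astype(int)
k=(z>.075)&(z<.115)&(X>.58)&(X<.7)&(Y<-.3)&(Y>-.45)&(hsv[...,2]>85)
print('rod+blade',rect(W[k][:,:2]),np.median(W[k],0))
k=(z>.075)&(z<.115)&(X>.46)&(X<.55)&(Y<-.3)&(Y>-.45)&(hsv[...,2]>85);print('handle',np.median(W[k],0),np.polyfit(X[k],Y[k],1))
k=(X>.495)&(X<.555)&(Y<-.107)&(Y>-.14)&(z>.02)
A=np.c_[X[k],Y[k],np.ones(k.sum())];print('brick plane tilt',np.linalg.lstsq(A,z[k],rcond=None)[0])
save('end',c['frame'])
print(read_state()['time_s'])
```

```text
tray (array([590.1, -20.8]), array([260.3, 260.2]), -0.4)
bar (array([567.5, -11. ]), array([133.1,  29. ]), -79.3) 94
pix [335 190] 329 [643.7  41.1] [122.5  34.2] -0.5 z 0.0349 rgb [97 95 90]
pix [367 190] 347 [642.4 -82.1] [122.2  39. ] -0.5 z 0.0346 rgb [98 97 93]
pix [379 221] 252 [ 524.6 -124.4] [83.3 43.5] -0.4 z 0.0346 rgb [120 119 112]
pix [331 224] 249 [514.9  55.7] [83.2 37.9] -0.6 z 0.0349 rgb [124 123 116]
pix [351 224] 242 [514.2 -20. ] [83.3 38.1] -0.7 z 0.0346 rgb [124 123 116]
pix [377 264] 125 [ 361.4 -113.9] [89.5 24.2] 74.2 z 0.0248 rgb [176  98  50]
rod+blade (array([ 619.4, -396.5]), array([68.5, 36.3]), -13.7) [ 0.62654476 -0.40288627  0.08871052]
handle [ 0.50322098 -0.4031389   0.09761606] [-0.0042493  -0.40098184]
brick plane tilt [ 0.00685499 -0.01386964  0.03018353]
46.05
```

View pics/end.png

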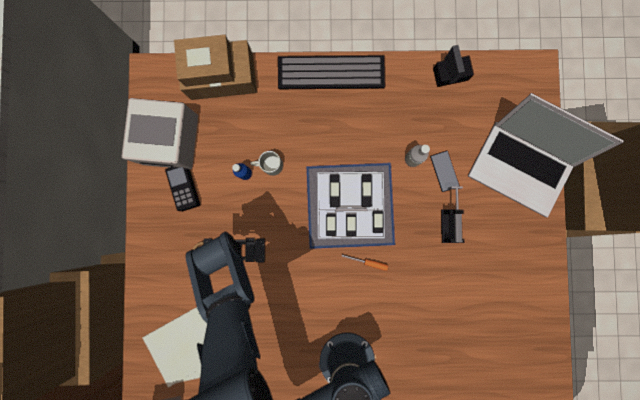

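The final picture shows three short bricks in the near row (331/351/378, 224), two long in the far row (335/367, 190) and the tool in its cradle (455,215). The bystanders in view are unmoved; the arm covers the tape roll in this view.

```bash
python3 -c "
from plant import hand_in
print(hand_in())"
```

```text
the job is handed in; nothing more can be done
None
```

I handed the job in at about 46 s; no verdict came back. By my last measurement the tray sits within about 5 mm of the mat's centre, all five bricks lie flat in their rows, the tool is back in its cradle, and the bystanders in view are unmoved (the arm hid the tape roll).

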